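# Open the coil winder: leaf up, guard held at balance

## Task

Open up the incense-coil winder so that its pressure roller can be cleaned. With the guard still shut, first fold the stiff feed leaf on the winder's side up until it stands upright; it stays where you leave it. Then take hold of the guard, swing it up past upright to its balance point, where it wants to fall neither shut nor backwards, and finish still holding it there without letting go, leaving the other things on the bench where they are.

Things in the scene. Friction and masses are not known exactly. Their poses are not given: they have to be found in the camera images.
- winder: the coil winder: a low dark steel housing 155 x 220 mm, 70 mm high, a bare metal disc on top, and a grey motor cover (90 x 160 mm, 85 mm high) behind. It is fixed to the bench. Origin on the bench, in the underside's middle; its x axis points from its front to the motor cover, y to its left side where the feed leaf is, z up. The housing spans x -45 to +110 mm and y -110 to +110 mm, the motor cover x 110 to 200 mm
- leaf (a joint): angle of the feed leaf, rad: 0 = lying level, sticking out to the winder's left; 1.57 = upright; grows as it folds up, stops at 0 and 2.1. Its hinge is stiff (0.26 N m of friction; 2 to 4 N at its bar) so it stays at any angle; it starts between 0 and 0.45
- leaf_hinge (a point): middle of the feed leaf's hinge line, at x 0, y +125, z 75 mm of the winder; the line runs along the winder's x axis. Its axes turn with the leaf: y points from the hinge to the bar
- leaf_bar (a point): round steel grip bar of the feed leaf, 10 mm thick, 110 mm long, parallel to the leaf's hinge line and 130 mm from it, carried by two 8 mm struts near its ends (94 mm free between them), with a 40 mm gap between bar and leaf. The leaf is a dark steel plate 120 mm wide, 82 mm long, 5 mm thick. Origin at the bar's middle; x along the bar, y away from the hinge
- guard (a joint): angle of the guard, rad: 0 = shut (level); 1.57 = upright; grows as it swings up and over to the back, stops at 0 and 2.6. The hinge turns freely: below its balance point the guard falls shut, above it falls backwards. Because of the heavy roller under it the balance point lies past upright, at 1.88 rad (108 degrees from shut; the bar then stands 49 mm behind the hinge line and 152 mm above it)
- guard_hinge (a point): middle of the guard's hinge line, at x +65, y 0, z 125 mm of the winder; the line runs along the winder's y axis. Its axes turn with the guard: -x points from the hinge to the bar
- guard_bar (a point): round steel grip bar of the guard (aluminium plate 107 x 170 mm over the disc, 0.6 kg with its roller), 12 mm thick, 120 mm long, parallel to the hinge line, 160 mm from it, on two 8 mm struts 104 mm apart, 39 mm gap to the plate. Shut, it hangs 125 mm above the bench, 44 mm clear of the housing's front; 2 to 3 N lift it. Origin at its middle; y along the bar, -x away from the hinge
- sieve: bystander: round steel sieve pan, 206 mm across, 65 mm high, to the right of the winder; origin at the middle of its underside
- brush: bystander: brush lying on the bench in front of the winder; origin at its underside
- wrench: bystander: wrench, 150 mm long, lying right of the winder; origin at its underside
- tin: bystander: low steel tin, 64 mm across, 40 mm high, left of the feed leaf; origin at its underside
- spool: bystander: wooden spool, 48 mm across, 40 mm high, standing on the motor cover; origin at its underside
- mug: bystander: white mug, 85 mm high, far left; origin at its underside

How it is judged:
By the outcome, as a careful person would: the job done as asked, in the order asked, and still so for the second after the job is handed in, while the arm keeps its last pose, push and grip.
It also fails if it takes over 58 s, if anything falls off the work surface, if the arm or the gripper's body presses on something with over 40 N, if the wrist force passes 120 N, or if a joint passes its speed limit or range.

## Robot

A 6-joint arm with a two-finger parallel gripper is mounted at the origin on the work surface. World frame = base frame: x ahead of the robot, y to its left, z up, the work surface at z = 0. Lengths are in m, angles in degrees, forces in N, time in s.
With the tool pointing down it reaches from about 0.25 to 0.725 m from the base axis. Payload 9.7 kg.
Tool frame: the origin (TCP) lies at the centre of the arm's flange, where the gripper is bolted on; the fingertips stand bot.tips_ahead ahead of it and the grasp point (between the pads) lies 155 mm ahead of it (bot.tips_ahead is the distance from the TCP to the fingertips, in m); z points along the fingers, y is the line along which they close (so a half turn about z gives the same grasp; the last joint's range is limited). The gripper opens to 85 mm and grips with 20 to 120 N. Pads are 22 mm wide; open, the fingers measure 114 mm over their backs; the gripper's body (76 mm by 85 mm) begins 54 mm behind the grasp point. The pads swing forward as they close: fully open they stand 13 mm farther back than shut.
Start: joints at [65.088, 4.979, 10.078, 95.1, 0, 90], TCP at [0.232, 0.499, 0.405] pointing down, gripper open.
Joint ranges: [-179.16, 179.16], [-48.56, 103.87], [-65.8, 70.77], [-126.05, 130.52], [-82.76, 87.17], [-180, 180]. Speed limits (degrees/s): [127.2, 127.2, 147.25, 180, 180, 180].

## Interface

Orientations are given as [roll, pitch, yaw] about the fixed x, y, z axes, in that order (R = Rz(yaw) Ry(pitch) Rx(roll)).
In Python, from workcell import bot gives the robot as it stands.
- The arm moves only by the tool drive_tool, never from a script. Its argument "plan" is a list of rows, each an object of numbers: "dx", "dy", "dz": the shift along the tool's x, y, z in m; "roll": the turn about the tool's z in rad; "hand": the finger opening in m, from 0 to 0.0854. In form: [{"dx": .., "dy": .., "dz": .., "roll": .., "hand": ..}, ...]. A call has 1 to 20 rows; each row is the pose to reach, as a shift and turn from the pose commanded when the call began, along the tool's axes at that moment; what a row does not reach only later rows make up. A row lasts 1/12 s, in which the tool goes at most 41.7 mm and 7.16 degrees, less where a joint would pass 70% of its speed; a pose out of reach is approached as far as the arm can. A call with a gripper value outside its range is refused whole. The fingers move at their own pace and stop on an object; "force" is the grip in N (left out, the last holds). Time passes only in rows, so rows that repeat a pose let the fingers close. It gives the time, the measured TCP pose, the force and the opening at its end, in the units of the state.
- bot.get_obs(): the state, without advancing time (a new reading comes with each control period).
- bot.camera(name): name is "side" or "top"; returns a dict with "frame" (400x640x3 uint8, red, green, blue), "z_map" (400x640 float32, m along the optical axis (not along the pixel's ray), 0 where there is no reading), "mtx" (3x3 intrinsics, pixels), "k1" (the pictures are not rectified: a ray, as slopes to the right and down, at radius r is drawn at 1 + k1 r^2 times it, then the intrinsics apply), "R" (3x3) and "t" (3): a world point X has camera coordinates R X + t. Camera axes: x right, y down, z forward; pixel columns grow to the right and rows downward; lengths in m; the calibration is good to about 2 mm. A picture is of the moment at which its call begins.
- bot.job_done(): hands the job in, once; it reports no verdict.
The state is a dict: "time": time; "q": joint angles; "qd": joint speeds; "joint_efforts": joint torques, N m; "ee_pos": TCP position; "tcp_rot": TCP orientation; "wrist_force": force on the tool from outside, world axes, zero at the start; "torque": the same for the moment, N m; "opening": finger opening in m.
Only numpy, scipy, OpenCV 4.12 (cv2) and the standard library are available. Lean on these libraries where they do the work, as an engineer would, in place of code of your own. Each camera call takes 0.05 s, during which the arm holds its last target. There are 200 camera calls.

## Working session

There is one attempt and no reset: what is moved stays moved. The work goes in short steps, Python scripts to look and compute and a tool call to move; the robot and the scene stay as the last step left them, time stands still between calls to the robot, and variables do not carry over. Pictures are saved under pics/ and viewed, on a budget of 10 in all, crops included, one or two more only if the job needs it, and the job is handed in when it is done.

Besides the shell and the picture viewer there is one more tool, called as a command line: name --argument value ..., lists and objects as JSON in quotes. drive_tool: Moves the arm, as the interface text tells. Its arguments: {"type":"object","properties":{"plan":{"type":"array","items":{"type":"object","properties":{"dx":{"type":"number"},"dy":{"type":"number"},"dz":{"type":"number"},"roll":{"type":"number"},"hand":{"type":"number"}}}},"force":{"type":"number"}},"required":["plan"]}

```bash
mkdir -p pics; ls; python3 - <<'E'
from workcell import bot
import cv2,numpy as np
o=bot.get_obs();print(o,bot.tips_ahead)
for n in("side","top"):
    c=bot.camera(n);cv2.imwrite(f"pics/{n}0.png",c["frame"][:,:,::-1]);np.savez(f"{n}0.npz",**c)
    print(n,c["mtx"],c["k1"],c["R"],c["t"])
E
```

```text
pics
{'time': 0.0, 'q': array([6.50900844e+01, 5.01126490e+00, 1.00332115e+01, 9.50991350e+01,
       5.33236231e-04, 8.99994371e+01]), 'qd': array([-0.00156972, -0.05552699, -0.06555465, -0.04300246,  0.00532292,
       -0.08186608]), 'joint_efforts': array([ 5.94907324e-04, -5.20390248e+01,  4.64797390e+01,  1.62436691e-02,
       -1.36020995e-05, -3.76036098e-06]), 'ee_pos': array([0.23165509, 0.49883458, 0.4039702 ]), 'tcp_rot': array([-1.79922812e+02, -5.33994074e-04,  1.55090647e+02]), 'wrist_force': array([-0.30947113,  0.60239405,  0.36303839]), 'torque': array([0.04455209, 0.00627102, 0.02949804]), 'opening': 0.08520803645588729} 0.1734
side [[398.48059674   0.         318.21612954]
 [  0.         398.48059674 197.68039824]
 [  0.           0.           1.        ]] -0.06930195643478726 [[ 0.69576133 -0.71798509 -0.02033659]
 [-0.44151112 -0.4051694  -0.80056586]
 [ 0.56655459  0.56598159 -0.5988996 ]] [-0.397898    0.31862196  1.14934383]
top [[465.82157775   0.         324.38031062]
 [  0.         465.82157775 200.5889316 ]
 [  0.           0.           1.        ]] -0.02197874064321623 [[-0.00510995 -0.99998582  0.00150212]
 [-0.98830798  0.00482136 -0.15239453]
 [ 0.15238513 -0.00226329 -0.9883186 ]] [0.00464221 0.57368842 1.35336723]
```

View pics/side0.png

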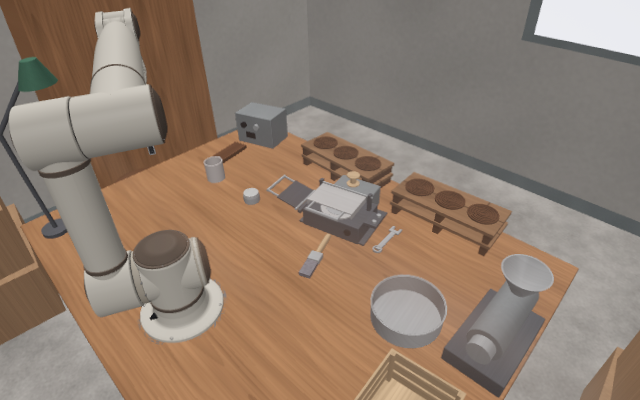

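View pics/top0.png

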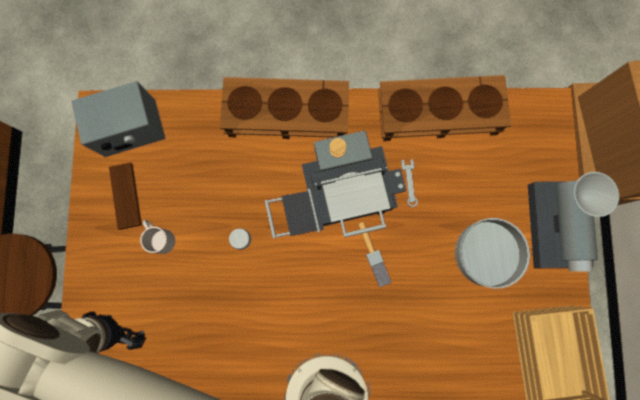

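The side view shows the winder at about (345,205), with the leaf bar at (280,185) and the mug, tin and brush clear of it. In the top view the leaf bar is near (270,217), the guard bar near (362,228), the spool at (338,147) and the brush tip just in front of the guard bar at (363,228). Next I'll measure from depth in the top view.

```bash
cat > h.py <<'E'
import numpy as np,cv2
def cloud(c):
    K=c["mtx"];v,u=np.mgrid[0:400,0:640].astype(float)
    p=cv2.undistortPoints(np.stack([u.ravel(),v.ravel()],1)[:,None],K,np.array([float(c["k1"]),0,0,0]))[:,0]
    z=c["z_map"].ravel().astype(float)
    X=np.c_[p*z[:,None],z]
    W=(X-c["t"])@c["R"]; W[z==0]=np.nan
    return W.reshape(400,640,3)
E
python3 - <<'E'
from h import *
for n in("top","side"):
    W=cloud(np.load(n+"0.npz"))
    m=(W[...,0]>.25)&(W[...,0]<.75)&(W[...,1]>-.2)&(W[...,1]<.3)
    P=W[m]
    print(n,"z hist",np.histogram(P[:,2],bins=np.arange(-.01,.25,.01)))
    for lo,hi,name in((.118,.15,"guard level"),(.06,.076,"housing"),(.08,.09,"cover")):
        q=(m&(W[...,2]>lo)&(W[...,2]<hi)).astype(np.uint8)
        k,l,s,_=cv2.connectedComponentsWithStats(q)
        for i in range(1,k):
            if s[i,4]>40:
                Q=W[l==i];r=cv2.minAreaRect((Q[:,:2]*1000).astype(np.float32))
                print(name,s[i],np.round(r[0],1),np.round(r[1],1),round(r[2],1),"medz",np.median(Q[:,2]).round(4))
W=cloud(np.load("top0.npz"))
for u in range(262,286,1): print(u,np.round(W[212:224:3,u],3).tolist())
E
```

```text
top z hist (array([10308,  8201,   546,   210,   223,   155,    30,   805,  1111,
        1630,   483,   157,    80,  2558,   386,     0,     0,     0,
           0,     0,     0,     0,     0,     0,     0]), array([-0.01,  0.  ,  0.01,  0.02,  0.03,  0.04,  0.05,  0.06,  0.07,
        0.08,  0.09,  0.1 ,  0.11,  0.12,  0.13,  0.14,  0.15,  0.16,
        0.17,  0.18,  0.19,  0.2 ,  0.21,  0.22,  0.23,  0.24]))
guard level [330 138  16  16 210] [721.9 -36.7] [43.4 45.3] 89.5 medz 0.1247
guard level [315 165  72  22 245] [632.1 -73.5] [ 17.6 208.9] 12.6 medz 0.1284
guard level [ 323  172   67   66 2517] [548.3 -93.5] [158.5 170.7] 13.1 medz 0.1268
housing [ 310  158   74   73 1246] [629.1 -33.8] [137.8 285.8] 47.4 medz 0.07
housing [382 170  12  39 254] [ 603.7 -184.8] [113.8  30.5] 0.3 medz 0.0694
cover [ 314  140   59   30 1012] [719.6 -54.1] [ 89.7 159.8] 12.7 medz 0.0846
cover [289 192  27  43 552] [533.1  67.9] [119.5  69. ] 9.3 medz 0.0852
side z hist (array([5064, 3049,  556,  221,  230,  179,  151,  436,  539,  636,  242,
        123,   73, 1316,   97,    0,    0,    0,    0, 
[... 2355 characters left out ...]
5, -0.004]]
279 [[0.546, 0.142, -0.006], [0.537, 0.142, -0.004], [0.527, 0.142, -0.002], [0.517, 0.141, 0.003]]
280 [[0.546, 0.139, -0.001], [0.537, 0.139, -0.006], [0.527, 0.139, -0.001], [0.517, 0.138, 0.002]]
281 [[0.545, 0.136, 0.0], [0.536, 0.136, -0.002], [0.527, 0.136, -0.001], [0.518, 0.136, -0.003]]
282 [[0.545, 0.132, 0.002], [0.536, 0.132, -0.0], [0.527, 0.132, 0.001], [0.518, 0.133, -0.003]]
283 [[0.546, 0.13, -0.007], [0.536, 0.13, -0.002], [0.527, 0.129, -0.001], [0.518, 0.13, -0.005]]
284 [[0.545, 0.126, 0.005], [0.537, 0.127, -0.005], [0.526, 0.126, 0.006], [0.518, 0.126, -0.002]]
285 [[0.533, 0.115, 0.095], [0.536, 0.123, 0.001], [0.527, 0.123, -0.0], [0.518, 0.123, -0.001]]
```

```bash
python3 - <<'E'
import cv2
a=cv2.imread("pics/top0.png")[120:250,255:425]
cv2.imwrite("pics/crop0.png",cv2.resize(a,None,fx=4.5,fy=4.5,interpolation=2))
E
```

```text
(no output)
```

View pics/crop0.png

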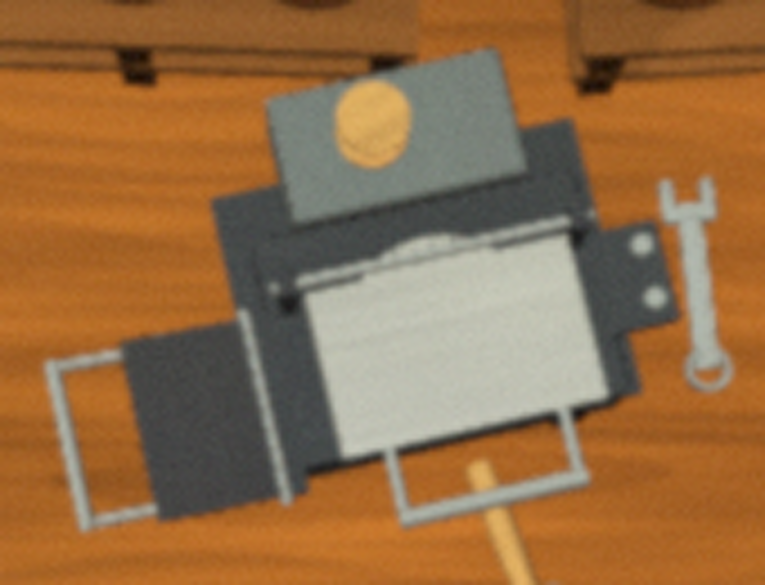

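Crop: leaf bar runs (55,365)–(85,525), guard bar (405,517)–(585,478), and the brush handle passes under the guard bar at about (480,470). The cover rectangle gives the winder origin as (0.568, -0.088) with yaw 12.7°. That puts the guard hinge within 1 mm of its measured position. The leaf bar's middle is near (0.513, 0.157, 0.103), which makes the leaf angle about 0.22 rad.

```bash
cat >> h.py <<'E'
O=np.array([.5684,-.0882,0]);YAW=np.radians(12.7)
Rw=cv2.Rodrigues(np.array([0,0,YAW]))[0]
def w(p): return O+Rw@np.array(p)          # winder -> world
def leafbar(a): return w([0,.125+.13*np.cos(a),.075+.13*np.sin(a)])
def guardbar(a): return w([.065-.16*np.cos(a),0,.125+.16*np.sin(a)])
def shift(cur,cyaw,tgt,tyaw):              # tool-axis shift & roll, tool pointing down
    c,s=np.cos(np.radians(cyaw)),np.sin(np.radians(cyaw))
    A=np.array([[c,s,0],[s,-c,0],[0,0,-1]])
    return np.r_[A@(np.array(tgt)-cur),-np.radians((tyaw-cyaw+180)%360-180)].round(4)
E
python3 - <<'E'
from h import *
print(leafbar(.22),guardbar(0),guardbar(1.88))
print(shift(np.array([.232,.499,.405]),155.09,leafbar(.22)+[0,0,.24],192.7))
E
```

```text
[0.51302807 0.15750464 0.10336985] [ 0.47572422 -0.10908539  0.125     ] [ 0.6793066  -0.06320612  0.27741219]
[-0.3987 -0.1914  0.0616 -0.6564]
```

drive_tool --plan '[{"dx": -0.2,"dy": -0.096,"dz": 0,"roll": -0.33,"hand": 0.04},{"dx": -0.2,"dy": -0.096,"dz": 0,"roll": -0.33,"hand": 0.04},{"dx": -0.2,"dy": -0.096,"dz": 0,"roll": -0.33,"hand": 0.04},{"dx": -0.2,"dy": -0.096,"dz": 0,"roll": -0.33,"hand": 0.04},{"dx": -0.399,"dy": -0.191,"dz": 0.062,"roll": -0.656,"hand": 0.04},{"dx": -0.399,"dy": -0.191,"dz": 0.062,"roll": -0.656,"hand": 0.04},{"dx": -0.399,"dy": -0.191,"dz": 0.062,"roll": -0.656,"hand": 0.04},{"dx": -0.399,"dy": -0.191,"dz": 0.062,"roll": -0.656,"hand": 0.04},{"dx": -0.399,"dy": -0.191,"dz": 0.062,"roll": -0.656,"hand": 0.04},{"dx": -0.399,"dy": -0.191,"dz": 0.062,"roll": -0.656,"hand": 0.04},{"dx": -0.399,"dy": -0.191,"dz": 0.062,"roll": -0.656,"hand": 0.04},{"dx": -0.399,"dy": -0.191,"dz": 0.062,"roll": -0.656,"hand": 0.04},{"dx": -0.399,"dy": -0.191,"dz": 0.062,"roll": -0.656,"hand": 0.04},{"dx": -0.399,"dy": -0.191,"dz": 0.062,"roll": -0.656,"hand": 0.04},{"dx": -0.399,"dy": -0.191,"dz": 0.062,"roll": -0.656,"hand": 0.04},{"dx": -0.399,"dy": -0.191,"dz": 0.062,"roll": -0.656,"hand": 0.04},{"dx": -0.399,"dy": -0.191,"dz": 0.062,"roll": -0.656,"hand": 0.04}]'

```text
time: 1.52
ee_pos: [0.5125, 0.1586, 0.3432]
tcp_rot: [180.0, 0.0, -167.2]
wrist_force: [0.7, -0.3, 0.8]
opening: 0.0399
```

```bash
python3 - <<'E'
from workcell import bot
from h import *
o=bot.get_obs();print(o["time"],o["q"],o["ee_pos"],o["tcp_rot"],o["wrist_force"],o["opening"])
c=bot.camera("side");a=c["frame"][130:260,220:420,::-1]
cv2.imwrite("pics/s1.png",cv2.resize(a,None,fx=4,fy=4,interpolation=2))
print(shift(o["ee_pos"],o["tcp_rot"][2],leafbar(.22)+[0,0,.155],192.7))
E
```

```text
1.5167 [1.71983548e+01 2.26500538e+00 4.14639129e-01 8.81063508e+01
 6.05789962e-03 4.41253514e+00] [0.51249971 0.15864139 0.34320131] [ 1.79990630e+02  4.26885686e-02 -1.67214182e+02] [ 0.65697772 -0.29359506  0.75880658] 0.039864168911406456
[-0.0003 -0.0012  0.0848  0.0015]
```

View pics/s1.png

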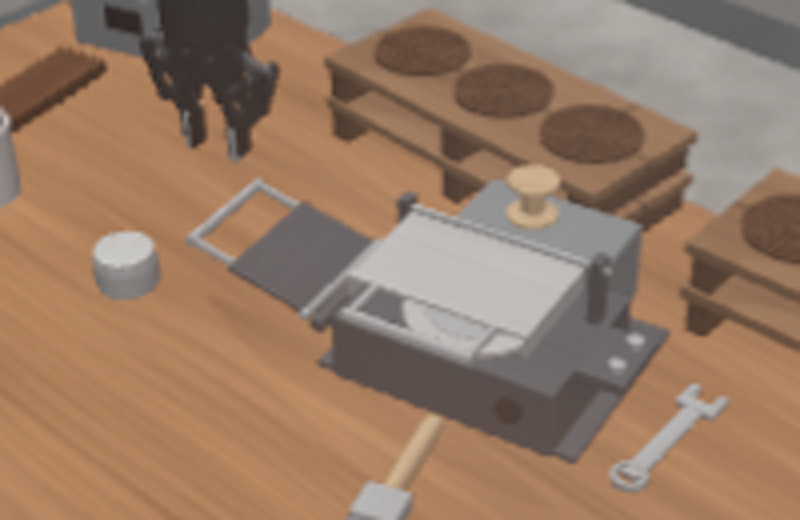

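The gripper hangs over the leaf bar: tips at (190,140) and (235,150), bar at (225,212), closing line across the bar. I'll descend and close.

drive_tool --plan '[{"dx": 0,"dy": -0.001,"dz": 0.03,"roll": 0,"hand": 0.04},{"dx": 0,"dy": -0.001,"dz": 0.055,"roll": 0,"hand": 0.04},{"dx": 0,"dy": -0.001,"dz": 0.075,"roll": 0,"hand": 0.04},{"dx": 0,"dy": -0.001,"dz": 0.085,"roll": 0,"hand": 0.04},{"dx": 0,"dy": -0.001,"dz": 0.085,"roll": 0,"hand": 0.04},{"dx": 0,"dy": -0.001,"dz": 0.085,"roll": 0,"hand": 0.0},{"dx": 0,"dy": -0.001,"dz": 0.085,"roll": 0,"hand": 0.0},{"dx": 0,"dy": -0.001,"dz": 0.085,"roll": 0,"hand": 0.0},{"dx": 0,"dy": -0.001,"dz": 0.085,"roll": 0,"hand": 0.0},{"dx": 0,"dy": -0.001,"dz": 0.085,"roll": 0,"hand": 0.0},{"dx": 0,"dy": -0.001,"dz": 0.085,"roll": 0,"hand": 0.0}]' --force 40

```text
time: 2.48
ee_pos: [0.5135, 0.1575, 0.2595]
tcp_rot: [179.8, 0.1, -167.3]
wrist_force: [-1.8, 6.3, 1.4]
opening: 0.0089
```

```bash
python3 - <<'E'
from workcell import bot
from h import *
o=bot.get_obs();p=o["ee_pos"];print(o["time"],p,o["wrist_force"],o["torque"],o["opening"])
# rows: targets along arc in tool axes, relative to grasp position
g=p-[0,0,.155]; l=Rw.T@(g-O); a0=np.arctan2(l[2]-.075,l[1]-.125);print("angle",a0,"r",np.hypot(l[2]-.075,l[1]-.125),"x",l[0])
for a in np.linspace(.22,1.6,15):
    print(round(a,3),shift(leafbar(.22),192.7,leafbar(a),192.7)[:3])
E
```

```text
2.4833 [0.51350442 0.15749266 0.2595311 ] [-1.77294664  6.31433407  1.4397624 ] [ 1.3416417   0.43383741 -0.00153482] 0.008852646570908191
angle 0.2289029779535086 r 0.13014497593737834 x 0.0004620672745363477
0.22 [0. 0. 0.]
0.319 [ 0.     -0.0034 -0.0123]
0.417 [ 0.     -0.008  -0.0243]
0.516 [ 0.     -0.0138 -0.0357]
0.614 [-0.     -0.0206 -0.0466]
0.713 [-0.     -0.0285 -0.0566]
0.811 [-0.     -0.0374 -0.0659]
0.91 [-0.     -0.0471 -0.0743]
1.009 [-0.     -0.0576 -0.0816]
1.107 [ 0.     -0.0687 -0.0879]
1.206 [-0.     -0.0805 -0.0931]
1.304 [-0.     -0.0926 -0.097 ]
1.403 [-0.     -0.1051 -0.0998]
1.501 [-0.     -0.1179 -0.1013]
1.6 [ 0.     -0.1307 -0.1016]
```

Gripped: opening 8.9 mm, and the radius checks at 130.1 mm. I'll fold it along the arc.

drive_tool --plan '[{"dx": 0,"dy": -0.003,"dz": -0.012,"hand": 0},{"dx": 0,"dy": -0.008,"dz": -0.024,"hand": 0},{"dx": 0,"dy": -0.014,"dz": -0.036,"hand": 0},{"dx": 0,"dy": -0.021,"dz": -0.047,"hand": 0},{"dx": 0,"dy": -0.029,"dz": -0.057,"hand": 0},{"dx": 0,"dy": -0.037,"dz": -0.066,"hand": 0},{"dx": 0,"dy": -0.047,"dz": -0.074,"hand": 0},{"dx": 0,"dy": -0.058,"dz": -0.082,"hand": 0},{"dx": 0,"dy": -0.069,"dz": -0.088,"hand": 0},{"dx": 0,"dy": -0.081,"dz": -0.093,"hand": 0},{"dx": 0,"dy": -0.093,"dz": -0.097,"hand": 0},{"dx": 0,"dy": -0.105,"dz": -0.1,"hand": 0},{"dx": 0,"dy": -0.118,"dz": -0.101,"hand": 0},{"dx": 0,"dy": -0.128,"dz": -0.102,"hand": 0},{"dx": 0,"dy": -0.128,"dz": -0.102,"hand": 0},{"dx": 0,"dy": -0.128,"dz": -0.102,"hand": 0}]'

```text
invalid input at $.plan[0]: expected keys dx, dy, dz, roll, hand
```

```bash
cat > st.py <<'E'
from workcell import bot
from h import *
o=bot.get_obs();p=o["ee_pos"];print(o["time"],p,o["wrist_force"],o["torque"],o["opening"])
l=Rw.T@(p-[0,0,.155]-O);print("winder",l,"leaf",np.arctan2(l[2]-.075,l[1]-.125),np.hypot(l[2]-.075,l[1]-.125),"guard",np.arctan2(l[2]-.125,.065-l[0]),np.hypot(l[2]-.125,.065-l[0]))
E
python3 st.py
```

```text
2.4833 [0.51350442 0.15749266 0.2595311 ] [-1.77294664  6.31433407  1.4397624 ] [ 1.3416417   0.43383741 -0.00153482] 0.008852646570908191
winder [0.00046207 0.25175026 0.1045311 ] leaf 0.2289029779535086 0.13014497593737834 guard -0.3071253309386196 0.06770613456063874
```

drive_tool --plan '[{"dx": 0,"dy": -0.003,"dz": -0.012,"roll": 0,"hand": 0},{"dx": 0,"dy": -0.008,"dz": -0.024,"roll": 0,"hand": 0},{"dx": 0,"dy": -0.014,"dz": -0.036,"roll": 0,"hand": 0},{"dx": 0,"dy": -0.021,"dz": -0.047,"roll": 0,"hand": 0},{"dx": 0,"dy": -0.029,"dz": -0.057,"roll": 0,"hand": 0},{"dx": 0,"dy": -0.037,"dz": -0.066,"roll": 0,"hand": 0},{"dx": 0,"dy": -0.047,"dz": -0.074,"roll": 0,"hand": 0},{"dx": 0,"dy": -0.058,"dz": -0.082,"roll": 0,"hand": 0},{"dx": 0,"dy": -0.069,"dz": -0.088,"roll": 0,"hand": 0},{"dx": 0,"dy": -0.081,"dz": -0.093,"roll": 0,"hand": 0},{"dx": 0,"dy": -0.093,"dz": -0.097,"roll": 0,"hand": 0},{"dx": 0,"dy": -0.105,"dz": -0.1,"roll": 0,"hand": 0},{"dx": 0,"dy": -0.118,"dz": -0.101,"roll": 0,"hand": 0},{"dx": 0,"dy": -0.128,"dz": -0.102,"roll": 0,"hand": 0},{"dx": 0,"dy": -0.128,"dz": -0.102,"roll": 0,"hand": 0},{"dx": 0,"dy": -0.128,"dz": -0.102,"roll": 0,"hand": 0}]'

```text
time: 3.82
ee_pos: [0.5418, 0.0309, 0.3624]
tcp_rot: [-179.9, 0.3, -167.4]
wrist_force: [1.6, -0.7, 10.4]
opening: 0.0083
```

```bash
python3 st.py
```

```text
3.8167 [0.54183718 0.03091886 0.36239593] [ 1.55774612 -0.7012854  10.43516052] [-0.15851252 -0.12822543  0.00305151] 0.008263669942252827
winder [0.00027488 0.1220443  0.20739593] leaf 1.5931173328113486 0.1324289172570879 guard 0.9049362027345088 0.10477800382422486
```

drive_tool --plan '[{"dx": 0,"dy": 0.003,"dz": -0.001,"roll": 0,"hand": 0},{"dx": 0,"dy": 0.003,"dz": -0.001,"roll": 0,"hand": 0},{"dx": 0,"dy": 0.003,"dz": -0.001,"roll": 0,"hand": 0},{"dx": 0,"dy": 0.003,"dz": -0.001,"roll": 0,"hand": 0.04},{"dx": 0,"dy": 0.003,"dz": -0.001,"roll": 0,"hand": 0.04},{"dx": 0,"dy": 0.003,"dz": -0.001,"roll": 0,"hand": 0.04},{"dx": 0,"dy": 0.003,"dz": -0.001,"roll": 0,"hand": 0.04},{"dx": 0,"dy": 0.003,"dz": -0.001,"roll": 0,"hand": 0.04},{"dx": 0,"dy": 0.003,"dz": -0.03,"roll": 0,"hand": 0.04},{"dx": 0,"dy": 0.003,"dz": -0.06,"roll": 0,"hand": 0.04},{"dx": 0,"dy": 0.003,"dz": -0.08,"roll": 0,"hand": 0.04},{"dx": 0,"dy": 0.003,"dz": -0.08,"roll": 0,"hand": 0.04},{"dx": 0,"dy": 0.003,"dz": -0.08,"roll": 0,"hand": 0.04}]'

```text
time: 4.9
ee_pos: [0.5409, 0.0346, 0.4406]
tcp_rot: [-180.0, 0.1, -167.3]
wrist_force: [-0.1, -0.1, -0.6]
opening: 0.0398
```

```bash
python3 st.py; python3 - <<'E'
from h import *
from workcell import bot
o=bot.get_obs()
# next: above guard bar, tool y along winder x -> yaw 12.7+90
print(o["q"],shift(o["ee_pos"],o["tcp_rot"][2],guardbar(0)+[0,0,.30],102.7))
E
```

```text
4.9 [0.54088926 0.03462877 0.4405733 ] [-0.06298383 -0.07726628 -0.61679692] [-0.05517273 -0.03007809  0.01038103] 0.03982215701811084
winder [1.65761937e-04 1.25871835e-01 2.85573299e-01] leaf 1.5666560595189745 0.21057510402133453 guard 1.187046552499033 0.17316830784711507
[ 3.66302108e+00  4.77732003e+00  1.38925078e+01  9.90077793e+01
  8.00707101e-04 -9.01219755e+00] [ 0.0951 -0.1259  0.0156  1.5704]
```

drive_tool --plan '[{"dx": 0.095,"dy": -0.126,"dz": 0,"roll": 1.57,"hand": 0.042},{"dx": 0.095,"dy": -0.126,"dz": 0,"roll": 1.57,"hand": 0.042},{"dx": 0.095,"dy": -0.126,"dz": 0,"roll": 1.57,"hand": 0.042},{"dx": 0.095,"dy": -0.126,"dz": 0,"roll": 1.57,"hand": 0.042},{"dx": 0.095,"dy": -0.126,"dz": 0,"roll": 1.57,"hand": 0.042},{"dx": 0.095,"dy": -0.126,"dz": 0,"roll": 1.57,"hand": 0.042},{"dx": 0.095,"dy": -0.126,"dz": 0,"roll": 1.57,"hand": 0.042},{"dx": 0.095,"dy": -0.126,"dz": 0,"roll": 1.57,"hand": 0.042},{"dx": 0.095,"dy": -0.126,"dz": 0,"roll": 1.57,"hand": 0.042},{"dx": 0.095,"dy": -0.126,"dz": 0,"roll": 1.57,"hand": 0.042},{"dx": 0.095,"dy": -0.126,"dz": 0,"roll": 1.57,"hand": 0.042},{"dx": 0.095,"dy": -0.126,"dz": 0,"roll": 1.57,"hand": 0.042},{"dx": 0.095,"dy": -0.126,"dz": 0,"roll": 1.57,"hand": 0.042},{"dx": 0.095,"dy": -0.126,"dz": 0.05,"roll": 1.57,"hand": 0.042},{"dx": 0.095,"dy": -0.126,"dz": 0.08,"roll": 1.57,"hand": 0.042},{"dx": 0.095,"dy": -0.126,"dz": 0.08,"roll": 1.57,"hand": 0.042},{"dx": 0.095,"dy": -0.126,"dz": 0.08,"roll": 1.57,"hand": 0.042}]'

```text
time: 6.32
ee_pos: [0.4749, -0.109, 0.3576]
tcp_rot: [-179.7, -0.1, 102.7]
wrist_force: [-0.2, 0.4, 1.2]
opening: 0.042
```

```bash
python3 st.py; python3 - <<'E'
from workcell import bot
from h import *
o=bot.get_obs()
print(o["q"],shift(o["ee_pos"],o["tcp_rot"][2],guardbar(0)+[0,0,.155],102.7))
c=bot.camera("side");np.savez("side2.npz",**c);a=c["frame"][130:260,220:420,::-1]
cv2.imwrite("pics/s2.png",cv2.resize(a,None,fx=4,fy=4,interpolation=2))
W=cloud(c);L=(W-O)@Rw
m=(abs(L[...,0])<.065)&(L[...,1]>.09)&(L[...,1]<.16)&(L[...,2]>.09)&(L[...,2]<.22)
P=L[m];print(len(P))
for lo in np.arange(.09,.22,.015):
    Q=P[(P[:,2]>=lo)&(P[:,2]<lo+.015)]
    if len(Q):print(round(lo,3),len(Q),np.median(Q[:,1]).round(4))
E
```

```text
6.3167 [ 0.4749346  -0.10900726  0.35763788] [-0.23789385  0.39655831  1.15639586] [ 0.01505058 -0.04912707  0.01196737] 0.04204634294489272
winder [-0.09575312  0.00024981  0.20263788] leaf 2.3447535067618253 0.178476998715546 guard 0.44992572664944824 0.17851948423800226
[-1.29266510e+01 -4.12891642e+00 -4.30289243e+00  9.01340919e+01
 -9.43708491e-05  6.43507678e+01] [-0.0003  0.0008  0.0776  0.0004]
296
0.09 46 0.1232
0.105 40 0.1235
0.12 39 0.1234
0.135 37 0.1225
0.15 59 0.123
0.165 11 0.1228
0.18 10 0.1228
0.195 45 0.1223
0.21 9 0.1237
```

View pics/s2.png

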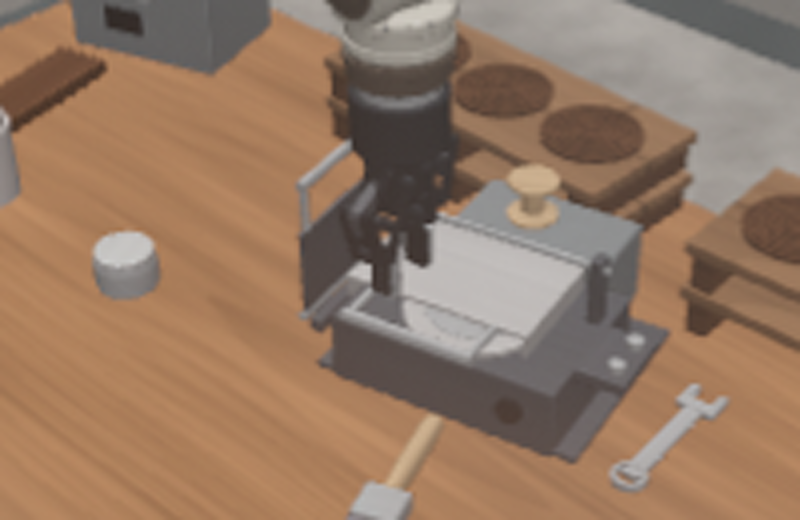

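The leaf stands upright: bar at (330,165), and its depth profile stays at y ≈ 0.123 from z 0.09 to 0.21. The gripper hangs over the guard bar with tips at (385,290) and (420,262). I'll grip it now.

drive_tool --plan '[{"dx": 0,"dy": 0.001,"dz": 0.03,"roll": 0,"hand": 0.042},{"dx": 0,"dy": 0.001,"dz": 0.055,"roll": 0,"hand": 0.042},{"dx": 0,"dy": 0.001,"dz": 0.07,"roll": 0,"hand": 0.042},{"dx": 0,"dy": 0.001,"dz": 0.078,"roll": 0,"hand": 0.042},{"dx": 0,"dy": 0.001,"dz": 0.078,"roll": 0,"hand": 0.042},{"dx": 0,"dy": 0.001,"dz": 0.078,"roll": 0,"hand": 0},{"dx": 0,"dy": 0.001,"dz": 0.078,"roll": 0,"hand": 0},{"dx": 0,"dy": 0.001,"dz": 0.078,"roll": 0,"hand": 0},{"dx": 0,"dy": 0.001,"dz": 0.078,"roll": 0,"hand": 0},{"dx": 0,"dy": 0.001,"dz": 0.078,"roll": 0,"hand": 0},{"dx": 0,"dy": 0.001,"dz": 0.078,"roll": 0,"hand": 0}]' --force 50

```text
time: 7.28
ee_pos: [0.4772, -0.1091, 0.2838]
tcp_rot: [179.8, 0.1, 102.7]
wrist_force: [-0.6, 0.2, 5.7]
opening: 0.0104
```

```bash
python3 st.py; python3 - <<'E'
from h import *
for a in np.linspace(0,1.88,25)[1:]:
    print(round(a,3),shift(guardbar(0),102.7,guardbar(a),102.7)[:3])
E
```

```text
7.2833 [ 0.4771974  -0.10905336  0.28379061] [-0.56585427  0.16397828  5.71089049] [ 0.05350231 -0.02710241 -0.00230075] 0.010430811533046874
winder [-0.09355581 -0.00029263  0.12879061] leaf 2.736068761285007 0.13635128161992283 guard 0.02390254986045371 0.15860111896401338
0.078 [ 0.      0.0005 -0.0125]
0.157 [-0.     0.002 -0.025]
0.235 [-0.      0.0044 -0.0373]
0.313 [ 0.      0.0078 -0.0493]
0.392 [-0.      0.0121 -0.0611]
0.47 [ 0.      0.0173 -0.0725]
0.548 [-0.      0.0235 -0.0834]
0.627 [ 0.      0.0304 -0.0938]
0.705 [ 0.      0.0381 -0.1037]
0.783 [-0.      0.0466 -0.1129]
0.862 [-0.      0.0558 -0.1214]
0.94 [-0.      0.0656 -0.1292]
1.018 [ 0.      0.076  -0.1362]
1.097 [ 0.      0.0869 -0.1424]
1.175 [ 0.      0.0983 -0.1476]
1.253 [-0.      0.1101 -0.152 ]
1.332 [-0.      0.1221 -0.1554]
1.41 [ 0.      0.1344 -0.1579]
1.488 [ 0.      0.1468 -0.1595]
1.567 [-0.      0.1593 -0.16  ]
1.645 [ 0.      0.1719 -0.1596]
1.723 [-0.      0.1843 -0.1581]
1.802 [ 0.      0.1966 -0.1558]
1.88 [-0.      0.2087 -0.1524]
```

drive_tool --plan '[{"dx": 0,"dy": 0.001,"dz": -0.012,"roll": 0,"hand": 0},{"dx": 0,"dy": 0.002,"dz": -0.025,"roll": 0,"hand": 0},{"dx": 0,"dy": 0.004,"dz": -0.037,"roll": 0,"hand": 0},{"dx": 0,"dy": 0.008,"dz": -0.049,"roll": 0,"hand": 0},{"dx": 0,"dy": 0.012,"dz": -0.061,"roll": 0,"hand": 0},{"dx": 0,"dy": 0.017,"dz": -0.072,"roll": 0,"hand": 0},{"dx": 0,"dy": 0.023,"dz": -0.083,"roll": 0,"hand": 0},{"dx": 0,"dy": 0.03,"dz": -0.094,"roll": 0,"hand": 0},{"dx": 0,"dy": 0.038,"dz": -0.104,"roll": 0,"hand": 0},{"dx": 0,"dy": 0.047,"dz": -0.113,"roll": 0,"hand": 0},{"dx": 0,"dy": 0.056,"dz": -0.121,"roll": 0,"hand": 0},{"dx": 0,"dy": 0.066,"dz": -0.129,"roll": 0,"hand": 0},{"dx": 0,"dy": 0.066,"dz": -0.129,"roll": 0,"hand": 0}]'

```text
time: 8.37
ee_pos: [0.5399, -0.0946, 0.4157]
tcp_rot: [180.0, 0.2, 102.7]
wrist_force: [-18.5, -3.7, 22.9]
opening: 0.0102
```

```bash
python3 st.py
```

```text
8.3667 [ 0.53986367 -0.094639    0.41566261] [-18.53378217  -3.66056115  22.90179773] [-0.70666245  3.7102797  -0.00419064] 0.010240199476691041
winder [-2.92537647e-02 -7.86601251e-06  2.60662611e-01] leaf 2.1633817467624015 0.22382486873642166 guard 0.9635917841654089 0.16519115085545893
```

The pull is radially outward at 29 N, so the bar sits about 161 mm ahead of the TCP and not 155. I'll relieve that by raising 6 mm.

drive_tool --plan '[{"dx": 0,"dy": 0,"dz": -0.003,"roll": 0,"hand": 0},{"dx": 0,"dy": 0,"dz": -0.006,"roll": 0,"hand": 0},{"dx": 0,"dy": 0,"dz": -0.006,"roll": 0,"hand": 0},{"dx": 0,"dy": 0,"dz": -0.006,"roll": 0,"hand": 0}]'

```text
time: 8.7
ee_pos: [0.5412, -0.0947, 0.417]
tcp_rot: [-180.0, 0.0, 102.7]
wrist_force: [-0.2, -3.3, -3.1]
opening: 0.0099
```

```bash
python3 st.py
```

```text
8.7 [ 0.54115127 -0.09465264  0.41696871] [-0.19987168 -3.27140722 -3.05026327] [-0.69418405 -0.14591629  0.04219131] 0.00986164470557879
winder [-0.02800067 -0.00030424  0.26196871] leaf 2.1612330254383147 0.22507432510966308 guard 0.9743092277902768 0.16555830274548444
```

drive_tool --plan '[{"dx": 0,"dy": 0.007,"dz": -0.0045,"roll": 0,"hand": 0},{"dx": 0,"dy": 0.0134,"dz": -0.0086,"roll": 0,"hand": 0},{"dx": 0,"dy": 0.0205,"dz": -0.0124,"roll": 0,"hand": 0},{"dx": 0,"dy": 0.0276,"dz": -0.0158,"roll": 0,"hand": 0},{"dx": 0,"dy": 0.035,"dz": -0.0189,"roll": 0,"hand": 0},{"dx": 0,"dy": 0.0426,"dz": -0.0216,"roll": 0,"hand": 0},{"dx": 0,"dy": 0.0503,"dz": -0.024,"roll": 0,"hand": 0},{"dx": 0,"dy": 0.058,"dz": -0.0259,"roll": 0,"hand": 0},{"dx": 0,"dy": 0.0737,"dz": -0.0286,"roll": 0,"hand": 0},{"dx": 0,"dy": 0.0897,"dz": -0.0298,"roll": 0,"hand": 0},{"dx": 0,"dy": 0.1057,"dz": -0.0293,"roll": 0,"hand": 0},{"dx": 0,"dy": 0.1184,"dz": -0.0278,"roll": 0,"hand": 0},{"dx": 0,"dy": 0.1294,"dz": -0.0256,"roll": 0,"hand": 0},{"dx": 0,"dy": 0.1294,"dz": -0.0256,"roll": 0,"hand": 0},{"dx": 0,"dy": 0.1294,"dz": -0.0256,"roll": 0,"hand": 0}]'

```text
time: 9.95
ee_pos: [0.6679, -0.0658, 0.4432]
tcp_rot: [179.9, 0.0, 102.7]
wrist_force: [1.5, -3.0, 3.6]
opening: 0.0095
```

```bash
python3 st.py; python3 - <<'E'
from workcell import bot
from h import *
c=bot.camera("side");a=c["frame"][100:250,220:420,::-1]
cv2.imwrite("pics/s3.png",cv2.resize(a,None,fx=4,fy=4,interpolation=2))
L=(cloud(c)-O)@Rw
print(bot.get_obs()["q"])
m=(abs(L[...,1])<.095)&(L[...,0]>.05)&(L[...,0]<.13)&(L[...,2]>.13)&(L[...,2]<.25)
P=L[m]
for lo in np.arange(.13,.25,.012):
    Q=P[(P[:,2]>=lo)&(P[:,2]<lo+.012)]
    if len(Q):print(round(lo,3),len(Q),np.percentile(Q[:,0],[10,50,90]).round(4))
E
```

```text
9.95 [ 0.66785789 -0.0658444   0.44318189] [ 1.52743908 -2.97650746  3.57943835] [-0.41883764 -0.53099365 -0.018934  ] 0.009488484457192697
winder [ 1.01939396e-01 -5.67787833e-05  2.88181894e-01] leaf 2.1013195523958466 0.24715525023150461 guard 1.793413853500617 0.1673106375395168
[-5.63661270e+00  2.45408675e+01  3.81314514e+01  1.03467995e+02
 -9.40274349e-03  7.16389919e+01]
0.13 120 [0.0636 0.0689 0.0722]
0.142 142 [0.0636 0.0707 0.0738]
0.154 47 [0.0602 0.0726 0.0766]
0.166 52 [0.0597 0.0753 0.0793]
0.178 155 [0.0636 0.079  0.0831]
0.19 180 [0.0558 0.0812 0.0847]
0.202 160 [0.0781 0.0846 0.0877]
0.214 172 [0.0807 0.0876 0.0912]
0.226 170 [0.0845 0.09   0.094 ]
0.238 33 [0.0758 0.0909 0.0948]
```

View pics/s3.png

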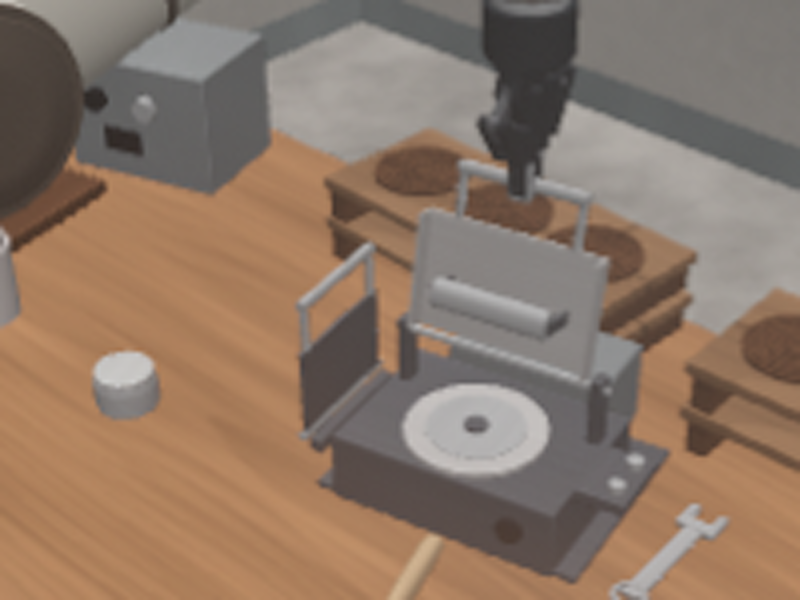

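The guard is held at about 1.80 rad: bar at (525,190), gripped in the middle, with the leaf still upright at (340,330). By plate slope the angle is 1.79. Last step is to 1.88.

drive_tool --plan '[{"dx": 0,"dy": 0.004,"dz": 0.001,"roll": 0,"hand": 0},{"dx": 0,"dy": 0.008,"dz": 0.002,"roll": 0,"hand": 0},{"dx": 0,"dy": 0.012,"dz": 0.0034,"roll": 0,"hand": 0},{"dx": 0,"dy": 0.012,"dz": 0.0034,"roll": 0,"hand": 0},{"dx": 0,"dy": 0.012,"dz": 0.0034,"roll": 0,"hand": 0},{"dx": 0,"dy": 0.012,"dz": 0.0034,"roll": 0,"hand": 0},{"dx": 0,"dy": 0.012,"dz": 0.0034,"roll": 0,"hand": 0},{"dx": 0,"dy": 0.012,"dz": 0.0034,"roll": 0,"hand": 0}]'

```text
time: 10.67
ee_pos: [0.6788, -0.0634, 0.4402]
tcp_rot: [179.9, 0.1, 102.7]
wrist_force: [1.9, -2.6, 7.9]
opening: 0.0098
```

```bash
cat > chk.py <<'E'
from workcell import bot
from h import *
A,B=[],[]
for n in("side","top"):
  for k in range(3):
    c=bot.camera(n);L=(cloud(c)-O)@Rw
    if n=="side":cv2.imwrite("pics/s4.png",cv2.resize(c["frame"][100:250,220:420,::-1],None,fx=4,fy=4,interpolation=2))
    for name,m,i in(("guard",(abs(abs(L[...,1])-.06)<.02)&(L[...,0]>.06)&(L[...,0]<.15)&(L[...,2]>.18)&(L[...,2]<.23),0),
                  ("leaf",(abs(L[...,0])<.06)&(L[...,1]>.1)&(L[...,1]<.15)&(L[...,2]>.09)&(L[...,2]<.215),1)):
        P=L[m]
        if len(P)>30:
            v=cv2.fitLine(P[:,[i,2]].astype(np.float32),cv2.DIST_HUBER,0,.01,.01).ravel();v*=np.sign(v[1])
            print(n,name,len(P),round(float(np.pi/2+(1 if i==0 else -1)*np.arctan2(v[0],v[1])),3))
E
python3 chk.py;python3 st.py
```

```text
side guard 301 1.876
side leaf 463 1.57
side guard 297 1.859
side leaf 464 1.572
side guard 298 1.87
side leaf 457 1.569
top leaf 146 1.315
top leaf 147 1.32
top leaf 148 1.329
10.9667 [ 0.67881204 -0.06335501  0.44015633] [ 1.67303871 -2.33040449  8.51764649] [-0.49149258 -0.06850599  0.00344402] 0.009938942134584289
winder [ 1.13172832e-01 -3.65198263e-05  2.85156330e-01] leaf 2.1075084139372215 0.24454000590961048 guard 1.8629743526964422 0.1672443479126954
```

drive_tool --plan '[{"dx": 0,"dy": 0.001,"dz": -0.001,"roll": 0,"hand": 0},{"dx": 0,"dy": 0.001,"dz": -0.001,"roll": 0,"hand": 0},{"dx": 0,"dy": 0.001,"dz": -0.001,"roll": 0,"hand": 0},{"dx": 0,"dy": 0.001,"dz": -0.001,"roll": 0,"hand": 0},{"dx": 0,"dy": 0.001,"dz": -0.001,"roll": 0,"hand": 0},{"dx": 0,"dy": 0.001,"dz": -0.001,"roll": 0,"hand": 0}]'

```text
time: 11.47
ee_pos: [0.6799, -0.0632, 0.4399]
tcp_rot: [-180.0, 0.0, 102.7]
wrist_force: [0.8, -4.3, 4.8]
opening: 0.0096
```

```bash
python3 chk.py|grep side;python3 st.py; python3 - <<'E'
from workcell import bot
import cv2
cv2.imwrite("pics/t4.png",bot.camera("top")["frame"][:,:,::-1])
E
```

```text
side guard 304 1.862
side leaf 460 1.578
side guard 297 1.923
side leaf 459 1.568
side guard 303 1.899
side leaf 462 1.575
11.7667 [ 0.67994848 -0.06321209  0.43994166] [-0.38315696 -4.78926793  3.94807766] [-1.00953521  0.32544829 -0.04158842] 0.009664756377922471
winder [ 1.14312895e-01 -1.46945876e-04  2.84941660e-01] leaf 2.1083457844097238 0.24441206718365882 guard 1.8698667501649937 0.16737113301534037
```

View pics/s4.png

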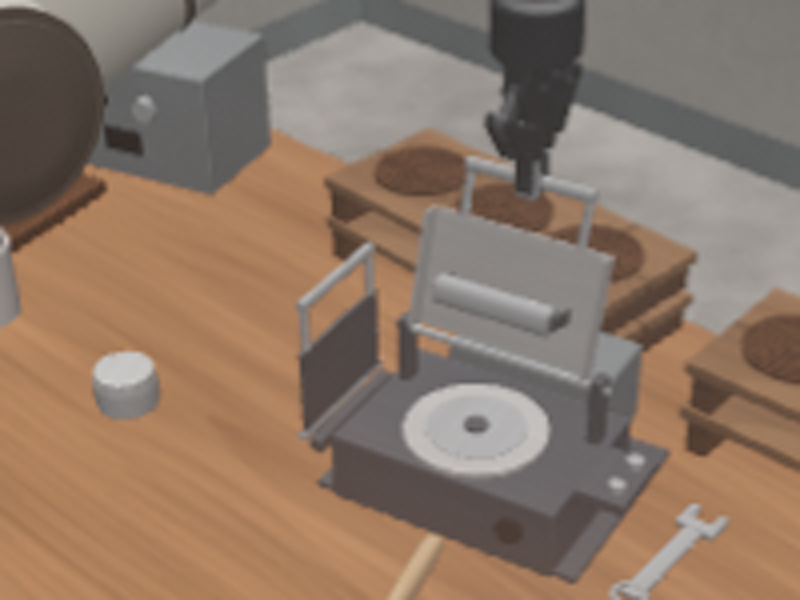

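View pics/t4.png

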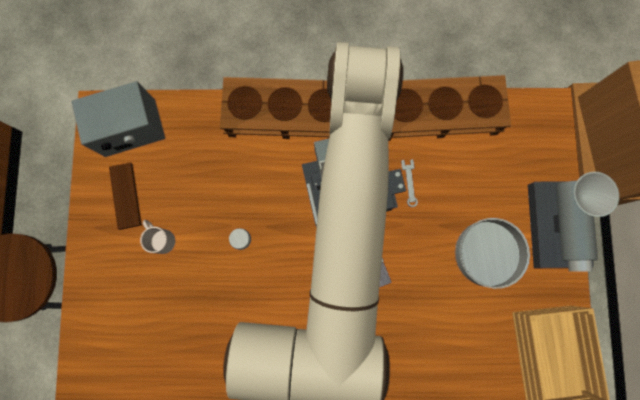

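The guard is held near its balance point: bar at (530,190) in the pads, leaf upright at (340,330). In the top view the mug (153,240), tin (238,239), wrench (409,183) and sieve (492,252) haven't moved.

```bash
python3 -c "
from workcell import bot
bot.job_done()"; python3 st.py
```

```text
the job is handed in; nothing more can be done
the job is handed in; nothing more can be done
```

I folded the feed leaf upright while the guard was shut. Then I gripped the guard bar, swung it to its balance point, and handed the job in at about 11.8 s with the bar still held.

**Last checks**
- **Leaf:** the side camera's depth gave 1.57–1.58 rad. The top camera gave 1.32 in the check before that. I ignored that reading because the top camera sees the leaf almost edge-on.
- **Guard:** the gripper's position along the winder gives about 1.88 rad (bar 49 mm behind the hinge), taking the bar's distance from the hinge as 160 mm. The three final plate-slope readings scattered from 1.86 to 1.92, averaging about 1.895.
- **Grip and force:** the bar was in the pads with an opening of 9.7 mm, and the wrist force was about 6 N.
- **Bystanders:** the mug, tin, wrench and sieve were where they started. The brush was partly hidden by the arm, but the parts I could see were in place. The spool was hidden behind the guard and the arm, so I could not confirm it; the arm's path stayed well above it.

**Deviation:** the bar sat about 161 mm ahead of the TCP instead of 155 mm. This caused a 29 N pull partway up, which I relieved by raising the tool 6 mm.

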